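# Hang the sowing frame on the board's two sprung pins

### The arm

A 6-joint arm with a two-finger parallel gripper is mounted at the origin on a cart in front of the work surface, level with it; the furniture and walls round the work are solid. World frame = base frame: x ahead of the robot, y to its left, z up, the work surface at z = 0. Lengths are in m, angles in degrees, forces in N, time in s.
With the tool pointing down it reaches from about 0.375 to 0.9 m from the base axis. Payload 3.1 kg.
Tool frame: the origin (TCP) lies midway between the tips of the shut fingers; the grasp point (between the pads) lies bot.hold_point_z behind it (bot.hold_point_z is the distance from the TCP to the grasp point, in m); z points along the fingers, y is the direction in which the jaws open and shut (so a half turn about z gives the same grasp; the last joint's range is limited). The gripper opens to 87 mm and grips with 3 to 60 N. Pads are 19 mm wide; open, the fingers measure 117 mm over their backs; the gripper's body (75 mm by 190 mm) begins 51 mm behind the grasp point.
Start: joints at [66.492, 30.224, 82.088, -0, 67.689, -10.227], TCP at [0.144, 0.608, 0.192] pointing down, gripper open.
Joint ranges: [-176.69, 176.69], [-43.24, 126.21], [12.49, 139.97], [-82, 262], [0, 151.66], [-163.58, 163.58]. Speed limits (degrees/s): [159.86, 159.86, 180, 180, 180, 180].

### API

Orientations are given as a 3x3 rotation matrix whose columns are the frame's x, y, z axes.
In Python, from rig import bot, vision, order gives the robot as it stands. The module is installed in compiled form; this text tells all that it offers.
- The arm moves only by the tool move_arm, never from a script. Its argument "moves" is a list of rows, each an object of numbers: "hand": the finger opening in mm, from 0 to 87; "x", "y", "z": the shift along the tool's x, y, z in units of 25 mm (1.0 is 25 mm); "wx", "wy", "wz": the turn, a rotation vector about the tool's x, y, z in degrees. In form: [{"hand": .., "x": .., "y": .., "z": .., "wx": .., "wy": .., "wz": ..}, ...]. A call has 1 to 20 rows; each row shifts and turns the commanded pose from where the row before left it, along the tool's axes as they then stand; what a row does not reach is not made up. A row lasts 1/10 s, in which the tool goes at most 50 mm and 8.59 degrees, less where a joint would pass 70% of its speed; a pose out of reach is approached as far as the arm can. A call is refused whole if a number of a shift passes 1 or a number of a turn 8.59, either way. A call with a gripper value outside its range is refused whole. The fingers move at their own pace and stop on an object; the grip force is fixed at half the most. Time passes only in rows, so rows that do not move let the fingers close. It gives the time, the measured TCP pose, the force and the opening at its end, in the units of the state.
- bot.read_state(): the state, without advancing time (a new reading comes with each control period).
- vision.capture(name): name is "scene" or "side" or "wrist"; returns a dict with "image" (384x512x3 uint8, red, green, blue), "z_map" (384x512 float32, m along the optical axis (not along the pixel's ray), 0 where there is no reading), "fx", "fy", "cx", "cy" (pixels), "pose" (4x4, takes a point from camera to world coordinates); the wrist camera has in their place "hand_eye" (4x4, takes a point from camera to tool coordinates, whose origin is the TCP and whose axes are the flange's). Camera axes: x right, y down, z forward; pixel columns grow to the right and rows downward; lengths in m; the calibration is good to about 2 mm. A picture is of the moment at which its call begins: read the wrist's pose just before it.
- order.hand_in(): hands the job in, once; it reports no verdict.
The state is a dict: "time_s": time; "joint_positions": joint angles; "qvel": joint speeds; "tau": joint torques, N m; "position": TCP position; "tcp_rot": TCP orientation; "force": force on the tool from outside, world axes, zero at the start; "moment": the same for the moment, N m; "opening": opening from 0.0 (shut) to 1.0 (fully open).
Only numpy, scipy, OpenCV 4.12 (cv2) and the standard library are available. Lean on these libraries where they do the work, as an engineer would, in place of code of your own. Each camera call takes 0.05 s, during which the arm holds its last target.

### The job

Pick up the blue sowing frame by its black grip and hang it on the two brass pins of the white sowing board, yellow end over yellow edge, so that both pins come up through its two holes and it lies flat and fully home on the steel slide; then let go. The slide with the pins may be clamped up to 18 mm off the middle of the board, towards either long edge, and the pins are sprung, so feel for the holes gently and never push on the board with more than 40 N; leave the vial, the tin and the magnifier where they are.

Things in the scene. Friction and masses are not known exactly. Their poses are not given: they have to be found in the camera images.
- board: White sowing board fixed on the table, 150 mm (its x) by 210 mm (its y), 10 mm thick; origin at the centre of its underside (table height), z up. A yellow strip runs along its -y edge. On it lies a dark H-shaped steel slide, 8 mm high (top 18 mm over the table), which carries two upright brass pins.
- pins_middle (a point): Point above the board's centre, at the slide's top (18 mm over the table), axes as the board's: the pins' MEAN place, fixed to the board, not to the slide. The pins stand at y = -68 and +68 mm from it, but the slide is clamped firmly where the last user left it: both pins together lie anywhere from -18 to +18 mm along x. This offset is not measured: feel (or see) it.
- pin_height (a point): Point above the board's centre at the height of the pins' tips, 14 mm above the slide. Each pin is 8 mm thick, with a bevelled nose 1.5 mm high, 5 mm wide at the tip. It is sprung: sinks at most 6 mm, from 1.6 N rising 0.4 N per mm, and jumps up into a hole that comes over it; sunk pins still keep a misplaced frame 8 mm above the slide.
- frame_grip (a point): Centre of the black grip of the loose blue metal frame (about 0.25 kg, lying flat at first); z up. The grip is an upright rib in the frame's middle, 14 mm thick (x), 44 mm long (y), from 6 to 46 mm above the underside; this point is 26 mm above the underside. Pinch it across the 14 mm. When the frame is home this point is 44 mm over the table.
- frame_yellow (a point): Middle of the yellow stripe on the upper face of the frame's -y end, 80.5 mm from the grip's centre; this end belongs over the board's yellow edge. The frame is 100 mm (x) by 170 mm (y) and 6 mm thick, with windows. It has a round 10 mm hole at y = -68 mm and a slot (10 mm in x, 15 mm in y) at y = +68 mm from its centre, both at x = 0.
- vial_red: Bystander: glass sample vial with red cap, 27 mm thick, 85 mm tall, standing; origin at the centre of its underside.
- open_tin: Bystander: open white round tin, 56 mm wide, 28 mm high; origin at the centre of its underside.
- lens: Bystander: black round magnifier, 50 mm wide, 20 mm high; origin at the centre of its underside.

How it is judged (in metres and radians):
On the way:
1. the frame is lifted off the table (height (world z) of frame_grip above 0.055 m), for 0.2 s.
At the end, for the whole second after the job is handed in: The frame lies at rest and level (within 0.025 rad) on the slide, its grip's centre within 1.5 mm of the 44 mm seated height, both pins through its holes (centre within 22 mm of the board's middle along x, 5 mm along y), its yellow end at the board's yellow edge (z of frame_grip in the frame of board between 0.0415 and 0.0455 m and x of frame_grip in the frame of board between -0.022 and 0.022 m and y of frame_grip in the frame of board between -0.005 and 0.005 m and y of frame_yellow in the frame of board below -0.05 m and angle between frame_grip's own z axis and vertical below 0.025 rad and linear speed of frame below 0.01 m/s); the robot touches nothing.
It fails at once if the board, its slide or its pins are pushed with more than 40 N by the frame (contact force between frame and board above 40 N).
It fails at once if the board, its slide or its pins are pushed with more than 40 N by the robot (contact force between any of the fingers, the arm and board above 40 N).
It fails at once if the vial is moved by more than 20 mm (distance of vial_red from where it was at the start of the episode above 0.02 m).
It fails at once if the tin is moved by more than 20 mm (distance of open_tin from where it was at the start of the episode above 0.02 m).
It fails at once if the magnifier is moved by more than 20 mm (distance of lens from where it was at the start of the episode above 0.02 m).
It also fails if it takes over 54 s, if anything falls off the work surface, if the arm or the gripper's body presses on something with over 40 N, if the wrist force passes 120 N, or if a joint passes its speed limit or range.

## Working session

There is one attempt and no reset: what is moved stays moved. The work goes in short steps, Python scripts to look and compute and a tool call to move; the robot and the scene stay as the last step left them, time stands still between calls to the robot, and variables do not carry over. Pictures are saved under pics/ and viewed, and the job is handed in when it is done.

Besides the shell and the picture viewer there is one more tool, called after "Call:" as a command line: name --argument value ..., lists and objects as JSON in quotes. move_arm: Moves the arm, as the interface text tells. Its arguments: {"type":"object","properties":{"moves":{"type":"array"}},"required":["moves"]}

```bash
mkdir -p pics; cat > h.py <<'E'
from rig import bot,vision,order
import numpy as np,cv2
def cap(n,f):
    s=bot.read_state(); c=vision.capture(n)
    if n=="wrist":
        T=np.eye(4);T[:3,:3]=np.array(s["tcp_rot"]).reshape(3,3);T[:3,3]=s["position"]
        c["pose"]=T@np.array(c["hand_eye"])
    np.savez("pics/"+f+".npz",**{k:v for k,v in c.items()})
    cv2.imwrite("pics/"+f+".png",c["image"][:,:,::-1]); return c
def cloud(c):
    z=c["z_map"];v,u=np.mgrid[:z.shape[0],:z.shape[1]]
    P=np.stack([(u-c["cx"])/c["fx"]*z,(v-c["cy"])/c["fy"]*z,z,np.ones_like(z)],-1)
    W=(P@np.array(c["pose"]).T)[...,:3]; W[z<=0]=np.nan; return W
E
python3 - <<'E'
from h import *
for n in("scene","side","wrist"): cap(n,n+"0")
print(bot.read_state(),bot.hold_point_z)
E
```

```text
{'time_s': 0.15, 'joint_positions': array([ 6.64918127e+01,  3.02686196e+01,  8.21390736e+01, -2.10461972e-03,
        6.76907157e+01, -1.02274991e+01]), 'qvel': array([-0.01108805, -0.15724049, -0.19787255,  0.00617854,  0.0412289 ,
       -0.08378969]), 'tau': array([ 5.66969939e-04, -4.40429914e+01, -1.76843387e+01,  6.33953582e-02,
        5.52489376e-02, -1.05446566e-04]), 'position': array([0.1433102 , 0.60771266, 0.19157873]), 'tcp_rot': array([[-9.73259478e-01,  2.29707555e-01, -6.53937704e-04],
       [ 2.29708325e-01,  9.73258219e-01, -1.58856240e-03],
       [ 2.71545462e-04, -1.69629834e-03, -9.99998524e-01]]), 'force': array([ 0.16055924, -0.05942504,  0.02839042]), 'moment': array([ 0.02222468,  0.04810126, -0.00029071]), 'opening': 0.9971247921912321} 0.0187
```

View pics/scene0.png

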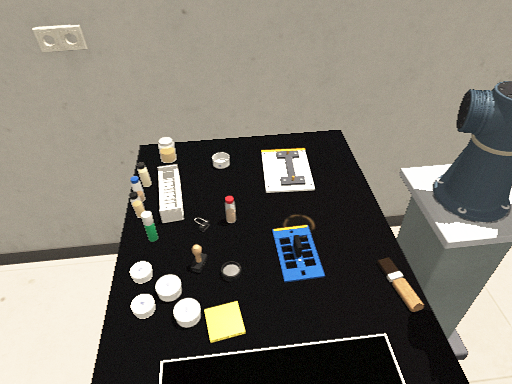

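View pics/side0.png

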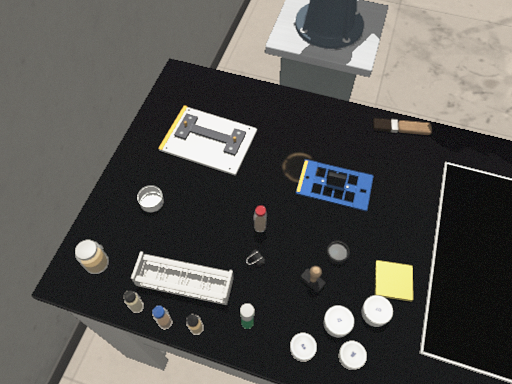

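View pics/wrist0.png

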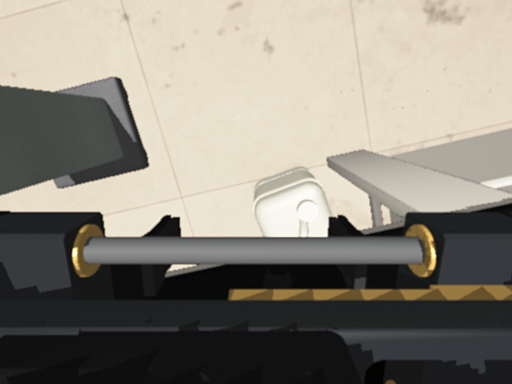

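The scene view shows the board at about (288,170) with its yellow edge at the top, and the frame at about (298,253) with its yellow end at the top. The vial is at (230,210), the lens at (231,270) and the tin at (221,160). The wrist view shows only floor, because the arm is off to the side. Next I'll measure positions from the clouds.

```bash
cat > m.py <<'E'
from h import *
for n in("scene0","side0"):
    c=dict(np.load("pics/"+n+".npz")); W=cloud(c); im=c["image"]; hsv=cv2.cvtColor(im,cv2.COLOR_RGB2HSV).astype(int)
    H,S,V=hsv[...,0],hsv[...,1],hsv[...,2]; ok=np.isfinite(W[...,2])
    def comps(m,name,mn=15):
        k,l,st,ce=cv2.connectedComponentsWithStats((m&ok).astype(np.uint8))
        for i in range(1,k):
            if st[i,4]>=mn:
                p=W[l==i]; pix=np.argwhere(l==i)
                r=cv2.minAreaRect((p[:,:2]*1000).astype(np.float32))
                print(n,name,st[i,4],ce[i].round(),"mean",p.mean(0).round(4),"med",np.median(p,0).round(4),"rect",np.round(r[0],1),np.round(r[1],1),round(r[2],1))
    t=(W[...,2]>-0.02)&(W[...,2]<.12)
    comps((H>100)&(H<125)&(S>150)&(V>80)&t,"blue",100)
    comps((H>20)&(H<32)&(S>150)&(V>120)&t,"yellow")
    comps(((H<6)|(H>174))&(S>150)&(V>100)&t,"red",8)
    comps((S<40)&(V>150)&(W[...,2]>0.004)&(W[...,2]<.02),"white",200)
    comps((S>60)&(H>8)&(H<32)&(V>50)&(W[...,2]>0.018)&(W[...,2]<.05),"brass",2)
E
python3 m.py
```

```text
scene0 blue 1392 [298. 256.] mean [0.5528 0.1568 0.0048] med [0.5556 0.1677 0.0049] rect [551.6 140.8] [104.7 175.3] 1.8
scene0 yellow 71 [284. 149.] mean [ 0.512  -0.2947  0.0099] med [ 0.5106 -0.2946  0.0097] rect [ 514.2 -287.9] [ 58.1 154. ] 89.8
scene0 yellow 70 [290. 228.] mean [0.5552 0.0609 0.0058] med [0.5565 0.0614 0.0061] rect [555.   57.7] [89.2 16.6] 3.4
scene0 yellow 31 [238. 334.] mean [0.7194 0.3475 0.004 ] med [0.7202 0.3478 0.0043] rect [719.  347.6] [33.5  6.3] 21.1
scene0 yellow 47 [219. 339.] mean [0.7616 0.3541 0.0049] med [0.7618 0.3542 0.0046] rect [760.5 354.3] [ 8.1 45. ] 89.4
scene0 red 57 [229. 199.] mean [ 0.7144 -0.0033  0.0738] med [0.7144 0.007  0.083 ] rect [713.5 -41.9] [116.4  19. ] 87.4
scene0 white 1520 [232. 108.] mean [ 0.6582 -0.6007  0.0121] med [ 0.6751 -0.6007  0.0121] rect [ 622.9 -600.2] [  17.2 1882. ] 89.9
scene0 white 1344 [285. 172.] mean [ 0.5289 -0.1759  0.0092] med [ 0.5414 -0.1759  0.0091] rect [ 523.1 -190.1] [205.5 149.4] 86.9
scene0 white 659 [279. 352.] mean [0.6373 0.4001 0.0099] med [0.6379 0.3903 0.0099] rect [645.4 436.8] [
[... 2162 characters left out ...]
5154 -0.1245  0.0286] med [ 0.5163 -0.1243  0.0295] rect [ 510.2 -126.3] [20.7  5. ] 14.4
side0 brass 2 [263. 222.] mean [0.7238 0.0152 0.0467] med [0.7238 0.0152 0.0467] rect [723.8  15.2] [0.5 0. ] -178.2
side0 brass 160 [ 98. 264.] mean [ 0.9189 -0.2908  0.034 ] med [ 0.92   -0.2883  0.0347] rect [ 916.8 -292.5] [15.  44.1] 67.0
side0 brass 20 [312. 280.] mean [0.8104 0.1504 0.0305] med [0.8108 0.1501 0.0314] rect [810.4 150.9] [ 4.4 11.9] 5.9
side0 brass 36 [165. 322.] mean [ 0.9871 -0.1043  0.0393] med [ 0.9886 -0.1029  0.0398] rect [ 986.  -104.8] [ 6.3 21.3] 67.8
side0 brass 29 [198. 329.] mean [ 0.9799 -0.0386  0.0357] med [ 0.9804 -0.0378  0.0337] rect [979.2 -39.2] [ 5.1 19.3] 60.0
```

```bash
python3 - <<'E'
import cv2
a=cv2.imread('pics/scene0.png')[140:200,250:325]; b=cv2.imread('pics/side0.png')[100:215,150:385]
cv2.imwrite('pics/c1.png',cv2.resize(a,None,fx=8,fy=8,interpolation=2)); cv2.imwrite('pics/c2.png',cv2.resize(b,None,fx=3.3,fy=3.3,interpolation=2))
E
```

```text
(no output)
```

View pics/c1.png

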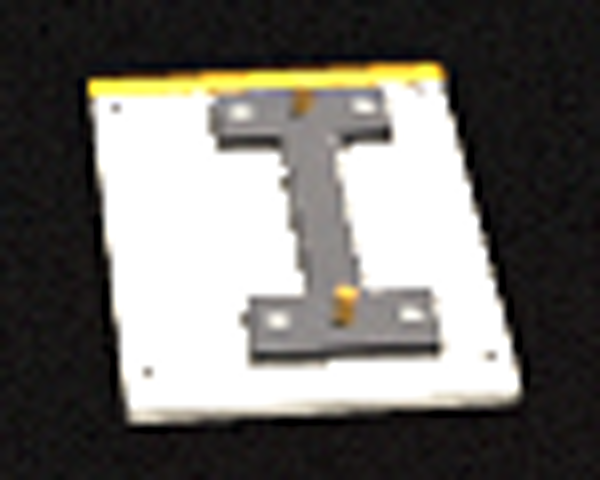

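View pics/c2.png

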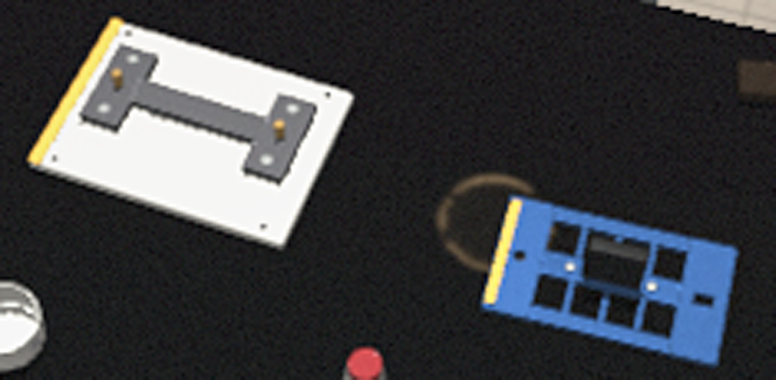

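Both clouds agree, working in board axes aligned with the world:
- **Pins:** about (0.507,-0.260) and (0.515,-0.124).
- **Frame:** centre about (0.551,0.143), yaw about +2.5°.

I'll turn the wrist and move over the frame.

Call:
move_arm --moves '[{"hand": 50,"wz": 8.24},{"hand": 50,"wz": 8.24},{"hand": 50,"wz": 8.24},{"hand": 50,"wz": 8.24},{"hand": 50,"wz": 8.24},{"hand": 50,"wz": 8.24},{"hand": 50,"wz": 8.24},{"hand": 50,"wz": 8.24},{"hand": 50,"wz": 8.24}]'

```text
schema error: expected keys hand, x, y, z, wx, wy, wz
```

Call:
move_arm --moves '[{"hand": 50,"x": -0.96,"y": 0.9},{"hand": 50,"x": -0.96,"y": 0.9},{"hand": 50,"x": -0.96,"y": 0.9},{"hand": 50,"x": -0.96,"y": 0.9},{"hand": 50,"x": -0.96,"y": 0.9},{"hand": 50,"x": -0.96,"y": 0.9},{"hand": 50,"x": -0.96,"y": 0.9},{"hand": 50,"x": -0.96,"y": 0.9},{"hand": 50,"x": -0.96,"y": 0.9},{"hand": 50,"x": -0.96,"y": 0.9},{"hand": 50,"x": -0.96,"y": 0.9},{"hand": 50,"x": -0.96,"y": 0.9},{"hand": 50,"x": -0.96,"y": 0.9},{"hand": 50,"x": -0.96,"y": 0.9},{"hand": 50,"x": -0.96,"y": 0.9},{"hand": 50,"x": -0.96,"y": 0.9},{"hand": 50,"x": -0.96,"y": 0.9},{"hand": 50,"x": -0.96,"y": 0.9},{"hand": 50},{"hand": 50}]'

```text
schema error: expected keys hand, x, y, z, wx, wy, wz
```

```bash
python3 - <<'E'
from h import *
s=bot.read_state();print(s["time_s"],s["position"],s["tcp_rot"].round(3).tolist(),s["force"])
c=cap("wrist","w1");print(np.array(c["hand_eye"]).round(3))
E
```

```text
0.15 [0.1433102  0.60771266 0.19157873] [[-0.973, 0.23, -0.001], [0.23, 0.973, -0.002], [0.0, -0.002, -1.0]] [ 0.16055924 -0.05942504  0.02839042]
[[ 0.001 -0.97  -0.245  0.066]
 [ 1.     0.001  0.001  0.001]
 [-0.    -0.245  0.97  -0.193]
 [ 0.     0.     0.     1.   ]]
```

View pics/w1.png

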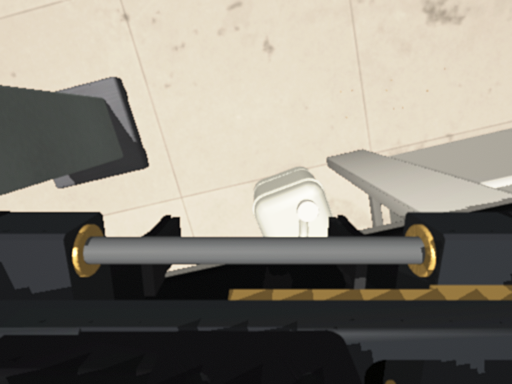

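Call:
move_arm --moves '[{"hand": 50,"x": 0,"y": 0,"z": 0,"wx": 0,"wy": 0,"wz": 8.24},{"hand": 50,"x": 0,"y": 0,"z": 0,"wx": 0,"wy": 0,"wz": 8.24},{"hand": 50,"x": 0,"y": 0,"z": 0,"wx": 0,"wy": 0,"wz": 8.24},{"hand": 50,"x": 0,"y": 0,"z": 0,"wx": 0,"wy": 0,"wz": 8.24},{"hand": 50,"x": 0,"y": 0,"z": 0,"wx": 0,"wy": 0,"wz": 8.24},{"hand": 50,"x": 0,"y": 0,"z": 0,"wx": 0,"wy": 0,"wz": 8.24},{"hand": 50,"x": 0,"y": 0,"z": 0,"wx": 0,"wy": 0,"wz": 8.24},{"hand": 50,"x": 0,"y": 0,"z": 0,"wx": 0,"wy": 0,"wz": 8.24},{"hand": 50,"x": 0,"y": 0,"z": 0,"wx": 0,"wy": 0,"wz": 8.24}]'

```text
time_s: 1.1
position: [0.1434, 0.608, 0.192]
tcp_rot: [[-0.039, 0.999, -0.0], [0.999, 0.039, -0.001], [-0.001, -0.0, -1.0]]
force: [-0.7, 0.5, -0.1]
opening: 0.577
```

Call:
move_arm --moves '[{"hand": 50,"x": -0.96,"y": 0.9,"z": 0,"wx": 0,"wy": 0,"wz": 0},{"hand": 50,"x": -0.96,"y": 0.9,"z": 0,"wx": 0,"wy": 0,"wz": 0},{"hand": 50,"x": -0.96,"y": 0.9,"z": 0,"wx": 0,"wy": 0,"wz": 0},{"hand": 50,"x": -0.96,"y": 0.9,"z": 0,"wx": 0,"wy": 0,"wz": 0},{"hand": 50,"x": -0.96,"y": 0.9,"z": 0,"wx": 0,"wy": 0,"wz": 0},{"hand": 50,"x": -0.96,"y": 0.9,"z": 0,"wx": 0,"wy": 0,"wz": 0},{"hand": 50,"x": -0.96,"y": 0.9,"z": 0,"wx": 0,"wy": 0,"wz": 0},{"hand": 50,"x": -0.96,"y": 0.9,"z": 0,"wx": 0,"wy": 0,"wz": 0},{"hand": 50,"x": -0.96,"y": 0.9,"z": 0,"wx": 0,"wy": 0,"wz": 0},{"hand": 50,"x": -0.96,"y": 0.9,"z": 0,"wx": 0,"wy": 0,"wz": 0},{"hand": 50,"x": -0.96,"y": 0.9,"z": 0,"wx": 0,"wy": 0,"wz": 0},{"hand": 50,"x": -0.96,"y": 0.9,"z": 0,"wx": 0,"wy": 0,"wz": 0},{"hand": 50,"x": -0.96,"y": 0.9,"z": 0,"wx": 0,"wy": 0,"wz": 0},{"hand": 50,"x": -0.96,"y": 0.9,"z": 0,"wx": 0,"wy": 0,"wz": 0},{"hand": 50,"x": -0.96,"y": 0.9,"z": 0,"wx": 0,"wy": 0,"wz": 0},{"hand": 50,"x": -0.96,"y": 0.9,"z": 0,"wx": 0,"wy": 0,"wz": 0},{"hand": 50,"x": -0.96,"y": 0.9,"z": 0,"wx": 0,"wy": 0,"wz": 0},{"hand": 50,"x": -0.96,"y": 0.9,"z": 0,"wx": 0,"wy": 0,"wz": 0},{"hand": 50,"x": 0,"y": 0,"z": 0,"wx": 0,"wy": 0,"wz": 0},{"hand": 50,"x": 0,"y": 0,"z": 0,"wx": 0,"wy": 0,"wz": 0}]'

```text
time_s: 3.1
position: [0.5673, 0.1942, 0.1919]
tcp_rot: [[-0.043, 0.999, -0.001], [0.999, 0.043, 0.0], [0.0, -0.001, -1.0]]
force: [-0.9, -0.0, 0.2]
opening: 0.574
```

```bash
python3 - <<'E'
from h import *
s=bot.read_state();print(s["time_s"],s["position"],s["tcp_rot"].round(3).tolist(),s["force"])
c=cap("wrist","w2")
E
```

```text
3.1 [0.56733392 0.19420939 0.1918794 ] [[-0.043, 0.999, -0.001], [0.999, 0.043, 0.0], [0.0, -0.001, -1.0]] [-9.40910792e-01 -2.79370592e-04  1.87226950e-01]
```

View pics/w2.png

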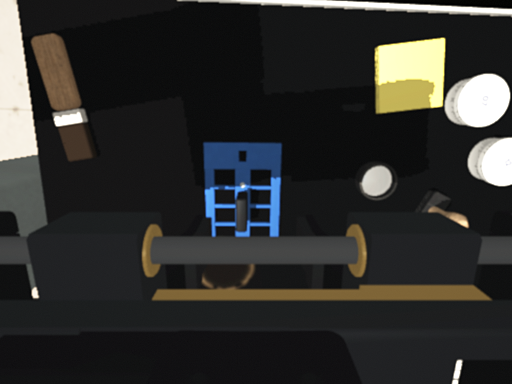

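The wrist view shows the frame's +y part: slot at (242,156), grip at (242,210), blue plate between u=204 and u=281. I'll measure those.

```bash
cat > m2.py <<'E'
from h import *
import sys
c=dict(np.load("pics/"+sys.argv[1]+".npz")); W=cloud(c); im=c["image"]; hsv=cv2.cvtColor(im,cv2.COLOR_RGB2HSV).astype(int)
H,S,V=hsv[...,0],hsv[...,1],hsv[...,2]
b=(H>100)&(H<130)&(S>150)&(V>60)
for v in range(140,236,6):
    u=np.where(b[v])[0]
    if len(u)>5:
        p,q=W[v,u[0]+1],W[v,u[-1]-1]; print(v,u[0],u[-1],p.round(4),q.round(4),((p+q)/2).round(4))
pts=W[b]; pts=pts[np.isfinite(pts[:,2])]
print("blue z",np.median(pts[:,2]),"ymax",np.percentile(pts[:,1],99.5))
m=(W[...,2]>.03)&(W[...,2]<.055)&(abs(W[...,0]-.55)<.04)&(abs(W[...,1]-.14)<.05)
p=W[m];print("grip top",len(p),p.min(0),p.max(0),cv2.minAreaRect((p[:,:2]*1000).astype(np.float32)))
t=(W[...,2]>.04)&m; p=W[t]; print(cv2.minAreaRect((p[:,:2]*1000).astype(np.float32)), np.median(p,0)) if len(p) else 0
sl=(~b); sl[:148]=0; sl[165:]=0; sl[:,:230]=0; sl[:,255:]=0; vv,uu=np.where(sl); print("slot px",uu.mean(),vv.mean(),len(uu))
T=np.array(c["pose"]); r=T[:3,:3]@[(uu.mean()-c["cx"])/c["fx"],(vv.mean()-c["cy"])/c["fy"],1]; print("slot",T[:3,3]+r*(.005-T[2,3])/r[2])
E
python3 m2.py w2
sed -i 's/^for n in("scene0","side0"):/import sys\nfor n in sys.argv[1:]:/' m.py
cat > m3.py <<'E'
from h import *
for n in("scene0","side0"):
    c=dict(np.load("pics/"+n+".npz")); W=cloud(c)
    m=(W[...,2]>.02)&(W[...,2]<.06)&(abs(W[...,0]-.55)<.03)&(abs(W[...,1]-.143)<.04)
    p=W[m];print(n,len(p),p.min(0),p.max(0),np.median(p,0),cv2.minAreaRect((p[:,:2]*1000).astype(np.float32)))
E
python3 m3.py
```

```text
146 203 281 [0.5024 0.2219 0.0058] [0.6002 0.2261 0.0053] [0.5513 0.224  0.0055]
152 204 281 [0.5039 0.2144 0.0072] [0.6007 0.2185 0.0057] [0.5523 0.2164 0.0065]
158 204 280 [0.5038 0.2064 0.0062] [0.6    0.2105 0.0049] [0.5519 0.2085 0.0055]
164 204 280 [0.5037 0.1985 0.0056] [0.6004 0.2028 0.0056] [0.5521 0.2006 0.0056]
170 204 280 [0.504  0.1908 0.0074] [0.6008 0.1951 0.0073] [0.5524 0.193  0.0073]
176 205 280 [0.5054 0.1829 0.0072] [0.6013 0.1871 0.0071] [0.5533 0.185  0.0072]
182 205 280 [0.5051 0.1744 0.0056] [0.602  0.1788 0.0059] [0.5536 0.1766 0.0057]
188 205 280 [0.5052 0.1662 0.0058] [0.6025 0.1706 0.0058] [0.5539 0.1684 0.0058]
194 204 280 [0.5043 0.1585 0.0082] [0.6031 0.1621 0.0051] [0.5537 0.1603 0.0066]
200 205 280 [0.5054 0.1498 0.0068] [6.042e-01 1.524e-01 3.000e-04] [0.5548 0.1511 0.0035]
206 205 280 [0.5053 0.1411 0.006 ] [0.6047 0.144  0.001 ] [0.555  0.1426 0.0035]
212 205 279 [0.5053 0.1325 0.0056] [0.6032 0.1374 0.0072] [0.5543 0.1349 0.0064]
218 211 279 [0.5135 0.1241 0.0054] [0.6038 0.1286 0.0067] [0.5587 0.1263 0.0061]
224 211 279 [0.5137 0.1157 0.0063] [0.
[... 294 characters left out ...]
40625), (13.81903076171875, 44.273155212402344), 2.1512296199798584)
((553.7127685546875, 143.31109619140625), (13.81903076171875, 44.273155212402344), 2.1512296199798584) [0.55391364 0.14447866 0.04590903]
slot px 242.0 155.5 70
slot [0.55169289 0.2116743  0.005     ]
scene0 129 [0.54590486 0.12306291 0.02000436] [0.56127128 0.1654768  0.04784705] [0.55499263 0.15043978 0.04382562] ((553.480712890625, 144.27896118164062), (14.29516887664795, 42.39780807495117), 3.6490254402160645)
side0 198 [0.54420004 0.12076181 0.02003486] [0.56353521 0.16475649 0.05156787] [0.55930586 0.1427373  0.0428981 ] ((554.99072265625, 142.62994384765625), (16.96830940246582, 43.91103744506836), 6.992201805114746)
```

Grip is at (0.554,0.1435) with yaw about 2.1°. The wrist and scene clouds agree to about 1 mm, so I'll descend and grasp.

Call:
move_arm --moves '[{"hand": 50,"x": -0.5,"y": -0.16,"z": 0.5,"wx": 0,"wy": 0,"wz": 0.3},{"hand": 50,"x": -0.5,"y": -0.16,"z": 0.5,"wx": 0,"wy": 0,"wz": 0},{"hand": 50,"x": -0.5,"y": -0.16,"z": 0.5,"wx": 0,"wy": 0,"wz": 0},{"hand": 50,"x": -0.5,"y": -0.15,"z": 0.5,"wx": 0,"wy": 0,"wz": 0},{"hand": 50,"x": 0,"y": 0,"z": 0.9,"wx": 0,"wy": 0,"wz": 0},{"hand": 50,"x": 0,"y": 0,"z": 0.9,"wx": 0,"wy": 0,"wz": 0},{"hand": 50,"x": 0,"y": 0,"z": 0.9,"wx": 0,"wy": 0,"wz": 0},{"hand": 50,"x": 0,"y": 0,"z": 0.9,"wx": 0,"wy": 0,"wz": 0},{"hand": 50,"x": 0,"y": 0,"z": 0.9,"wx": 0,"wy": 0,"wz": 0},{"hand": 50,"x": 0,"y": 0,"z": 0.4,"wx": 0,"wy": 0,"wz": 0},{"hand": 50,"x": 0,"y": 0,"z": 0.3,"wx": 0,"wy": 0,"wz": 0},{"hand": 50,"x": 0,"y": 0,"z": 0,"wx": 0,"wy": 0,"wz": 0},{"hand": 50,"x": 0,"y": 0,"z": 0,"wx": 0,"wy": 0,"wz": 0}]'

```text
time_s: 4.45
position: [0.5542, 0.1445, 0.0131]
tcp_rot: [[-0.04, 0.999, 0.001], [0.999, 0.04, 0.0], [0.0, 0.001, -1.0]]
force: [-0.4, -0.1, 0.9]
opening: 0.577
```

Call:
move_arm --moves '[{"hand": 0,"x": 0,"y": 0,"z": 0,"wx": 0,"wy": 0,"wz": 0},{"hand": 0,"x": 0,"y": 0,"z": 0,"wx": 0,"wy": 0,"wz": 0},{"hand": 0,"x": 0,"y": 0,"z": 0,"wx": 0,"wy": 0,"wz": 0},{"hand": 0,"x": 0,"y": 0,"z": 0,"wx": 0,"wy": 0,"wz": 0},{"hand": 0,"x": 0,"y": 0,"z": 0,"wx": 0,"wy": 0,"wz": 0},{"hand": 0,"x": 0,"y": 0,"z": 0,"wx": 0,"wy": 0,"wz": 0},{"hand": 0,"x": 0,"y": 0,"z": 0,"wx": 0,"wy": 0,"wz": 0},{"hand": 0,"x": 0,"y": 0,"z": 0,"wx": 0,"wy": 0,"wz": 0}]'

```text
time_s: 5.25
position: [0.5537, 0.1441, 0.0124]
tcp_rot: [[-0.039, 0.999, -0.0], [0.999, 0.039, -0.0], [-0.0, -0.0, -1.0]]
force: [0.4, -0.9, 1.5]
opening: 0.151
```

Call:
move_arm --moves '[{"hand": 0,"x": 0,"y": 0,"z": -0.3,"wx": 0,"wy": 0,"wz": 0},{"hand": 0,"x": 0,"y": 0,"z": -0.6,"wx": 0,"wy": 0,"wz": 0},{"hand": 0,"x": 0,"y": 0,"z": -0.8,"wx": 0,"wy": 0,"wz": 1.4},{"hand": 0,"x": 0,"y": 0,"z": -0.8,"wx": 0,"wy": 0,"wz": 1.4},{"hand": 0,"x": 0,"y": 0,"z": -0.8,"wx": 0,"wy": 0,"wz": 1.4},{"hand": 0,"x": 0,"y": 0,"z": -0.8,"wx": 0,"wy": 0,"wz": 1.4},{"hand": 0,"x": -0.4,"y": 0,"z": -0.3,"wx": 0,"wy": 0,"wz": 0},{"hand": 0,"x": -0.8,"y": 0,"z": 0,"wx": 0,"wy": 0,"wz": 0},{"hand": 0,"x": -0.9,"y": -0.02,"z": 0,"wx": 0,"wy": 0,"wz": 0},{"hand": 0,"x": -0.9,"y": -0.02,"z": 0,"wx": 0,"wy": 0,"wz": 0},{"hand": 0,"x": -0.9,"y": -0.02,"z": 0,"wx": 0,"wy": 0,"wz": 0},{"hand": 0,"x": -0.9,"y": -0.02,"z": 0,"wx": 0,"wy": 0,"wz": 0},{"hand": 0,"x": -0.9,"y": -0.02,"z": 0,"wx": 0,"wy": 0,"wz": 0},{"hand": 0,"x": -0.9,"y": -0.02,"z": 0,"wx": 0,"wy": 0,"wz": 0},{"hand": 0,"x": -0.9,"y": -0.02,"z": 0,"wx": 0,"wy": 0,"wz": 0},{"hand": 0,"x": -0.9,"y": -0.02,"z": 0,"wx": 0,"wy": 0,"wz": 0},{"hand": 0,"x": -0.9,"y": -0.02,"z": 0,"wx": 0,"wy": 0,"wz": 0},{"hand": 0,"x": -0.9,"y": -0.02,"z": 0,"wx": 0,"wy": 0,"wz": 0},{"hand": 0,"x": -0.9,"y": -0.02,"z": 0,"wx": 0,"wy": 0,"wz": 0},{"hand": 0,"x": -0.9,"y": -0.02,"z": 0,"wx": 0,"wy": 0,"wz": 0}]'

```text
time_s: 7.25
position: [0.529, -0.1561, 0.1216]
tcp_rot: [[0.058, 0.998, -0.002], [0.998, -0.058, 0.001], [0.001, -0.002, -1.0]]
force: [0.2, 0.0, -2.8]
opening: 0.152
```

Call:
move_arm --moves '[{"hand": 0,"x": -0.9,"y": -0.02,"z": 0,"wx": 0,"wy": 0,"wz": 0},{"hand": 0,"x": -0.9,"y": -0.02,"z": 0,"wx": 0,"wy": 0,"wz": 0},{"hand": 0,"x": -0.9,"y": -0.02,"z": 0,"wx": 0,"wy": 0,"wz": 0},{"hand": 0,"x": -0.9,"y": -0.02,"z": 0,"wx": 0,"wy": 0,"wz": 0},{"hand": 0,"x": -0.9,"y": -0.02,"z": 0,"wx": 0,"wy": 0,"wz": 0},{"hand": 0,"x": -0.9,"y": -0.02,"z": 0,"wx": 0,"wy": 0,"wz": 0},{"hand": 0,"x": -0.9,"y": -0.02,"z": 0,"wx": 0,"wy": 0,"wz": 0},{"hand": 0,"x": -0.9,"y": -0.02,"z": 0,"wx": 0,"wy": 0,"wz": 0},{"hand": 0,"x": -0.9,"y": -0.02,"z": 0,"wx": 0,"wy": 0,"wz": 0},{"hand": 0,"x": -0.6,"y": 0,"z": 0,"wx": 0,"wy": 0,"wz": 0},{"hand": 0,"x": -0.3,"y": 0,"z": 0,"wx": 0,"wy": 0,"wz": 0},{"hand": 0,"x": 0,"y": 0,"z": 0,"wx": 0,"wy": 0,"wz": 0},{"hand": 0,"x": 0,"y": 0,"z": 0,"wx": 0,"wy": 0,"wz": 0},{"hand": 0,"x": 0,"y": 0,"z": 0,"wx": 0,"wy": 0,"wz": 0}]'

```text
time_s: 8.65
position: [0.5126, -0.3779, 0.1222]
tcp_rot: [[0.057, 0.998, -0.001], [0.998, -0.057, 0.001], [0.001, -0.001, -1.0]]
force: [1.0, 0.3, -1.7]
opening: 0.153
```

```bash
python3 - <<'E'
from h import *
s=bot.read_state();print(s["time_s"],s["position"],s["tcp_rot"].round(4).tolist(),s["force"])
c=cap("wrist","w3"); cap("side","side3"); cap("scene","scene3")
E
```

```text
8.65 [ 0.51261618 -0.37794556  0.12224896] [[0.0572, 0.9984, -0.0006], [0.9984, -0.0572, 0.0011], [0.0011, -0.0007, -1.0]] [ 0.95258276  0.29899777 -1.70369635]
```

View pics/w3.png

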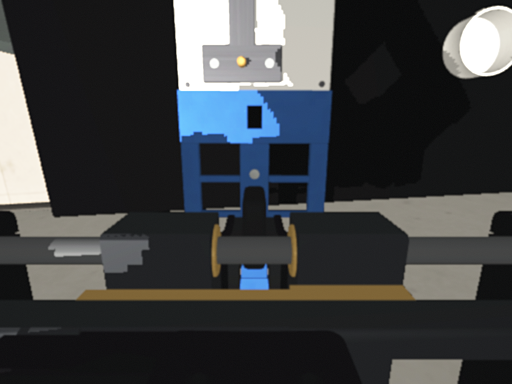

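View pics/side3.png

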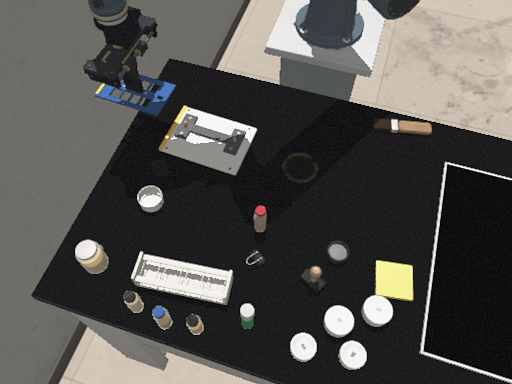

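The wrist view shows the slot at (255,117) in the held frame and the -y pin at (242,61); the side view shows the frame held level. I'll rise and back off a little to get both pins in one picture.

Call:
move_arm --moves '[{"hand": 0,"x": -0.4,"y": 0,"z": -0.8,"wx": 0,"wy": 0,"wz": 0},{"hand": 0,"x": -0.6,"y": 0,"z": -0.8,"wx": 0,"wy": 0,"wz": 0},{"hand": 0,"x": -0.6,"y": 0,"z": -0.8,"wx": 0,"wy": 0,"wz": 0},{"hand": 0,"x": -0.4,"y": 0,"z": -0.6,"wx": 0,"wy": 0,"wz": 0},{"hand": 0,"x": 0,"y": 0,"z": 0,"wx": 0,"wy": 0,"wz": 0},{"hand": 0,"x": 0,"y": 0,"z": 0,"wx": 0,"wy": 0,"wz": 0},{"hand": 0,"x": 0,"y": 0,"z": 0,"wx": 0,"wy": 0,"wz": 0}]'

```text
time_s: 9.5
position: [0.5091, -0.4273, 0.1959]
tcp_rot: [[0.058, 0.998, -0.002], [0.998, -0.058, 0.003], [0.003, -0.002, -1.0]]
force: [0.3, 0.2, -3.1]
opening: 0.152
```

```bash
python3 - <<'E'
from h import *
s=bot.read_state();print(s["time_s"],s["position"],s["tcp_rot"].round(4).tolist(),s["force"])
c=cap("wrist","w4")
im=cv2.imread("pics/w4.png")[0:240,150:360]; cv2.imwrite("pics/w4c.png",cv2.resize(im,None,fx=2.5,fy=2.5,interpolation=0))
im=cv2.imread("pics/w3.png")[0:200,160:350]; cv2.imwrite("pics/w3c.png",cv2.resize(im,None,fx=3,fy=3,interpolation=0))
E
```

```text
9.5 [ 0.50907518 -0.42734618  0.19585149] [[0.0576, 0.9983, -0.0021], [0.9983, -0.0576, 0.003], [0.0029, -0.0023, -1.0]] [ 0.26249037  0.24643717 -3.13155185]
```

View pics/w4c.png

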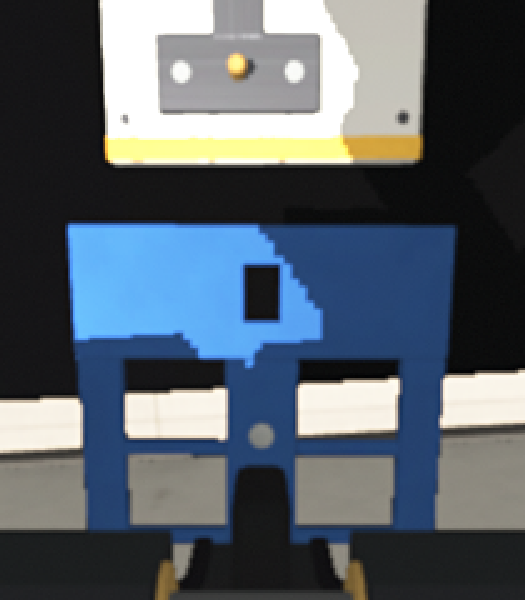

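View pics/w3c.png

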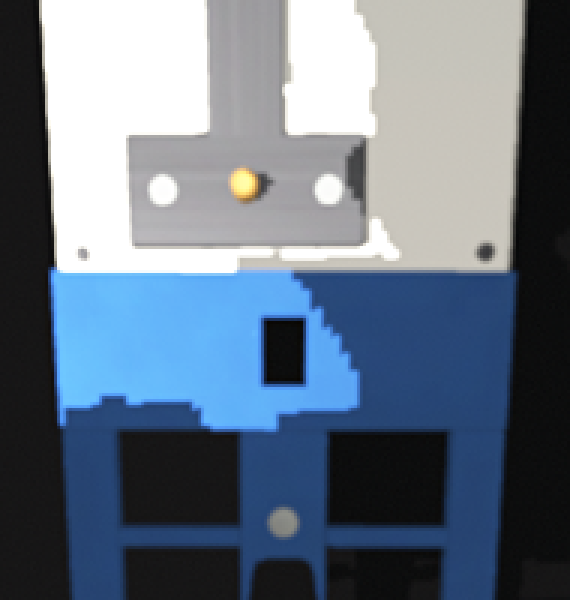

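In both crops the -y pin sits left of the slot: pin at about (242,61) and slot at about (254,117) in w3. I'll compute positions at sub-pixel level.

```bash
cat > m4.py <<'E'
from h import *
def run(n,pbox,sbox,erows):
    c=dict(np.load("pics/"+n+".npz")); im=c["image"].astype(int); T=c["pose"]; W=cloud(c)
    hsv=cv2.cvtColor(c["image"],cv2.COLOR_RGB2HSV).astype(int)
    def ray(u,v,z):
        r=T[:3,:3]@[(u-c["cx"])/c["fx"],(v-c["cy"])/c["fy"],1]; return (T[:3,3]+r*(z-T[2,3])/r[2])
    u0,u1,v0,v1=pbox; m=(hsv[...,1]>110)&(hsv[...,0]>8)&(hsv[...,0]<32)&(hsv[...,2]>90)
    mm=np.zeros_like(m);mm[v0:v1,u0:u1]=m[v0:v1,u0:u1]; v,u=np.where(mm)
    print(n,"pin px",u.mean(),v.mean(),len(u),u.min(),u.max(),v.min(),v.max(),"z",np.nanmax(W[mm][:,2]),"pos@.030",ray(u.mean(),v.mean(),.030).round(4), "tip", ray(u.mean(),v.min()+2.5,.032).round(4))
    u0,u1,v0,v1=sbox; d=(im.sum(2)<70); mm[:]=0; mm[v0:v1,u0:u1]=d[v0:v1,u0:u1]; v,u=np.where(mm)
    b=(hsv[...,0]>100)&(hsv[...,0]<130)&(hsv[...,1]>150)
    zt=np.nanmedian(W[v0:v1,u0:u1][b[v0:v1,u0:u1]][:,2])
    print("slot px",u.mean(),v.mean(),u.min(),u.max(),v.min(),v.max(),"ztop",zt)
    S=ray(u.mean(),v.mean(),zt-.0); print("slot",S.round(4)," tool:",(np.linalg.inv(T@np.linalg.inv(c["hand_eye"]))@np.r_[S,1])[:3].round(4))
    # board edges at z=.010
    L=[];R=[]
    g=im.sum(2)
    for v in range(*erows):
        w=np.where((g[v,130:370]>330))[0]+130
        if len(w)>30: L.append(ray(w[0]-.5,v,.01)[:2]);R.append(ray(w[-1]+.5,v,.01)[:2])
    for e in(L,R):
        e=np.array(e); p=np.polyfit(e[:,1],e[:,0],1); print("edge yaw",-np.degrees(np.arctan(p[0])), "x at y=-.26:",np.polyval(p,-.26))
    # frame edges
    for e in (0,1):
        q=[]
        for v in range(v0-6,v0+40):
            w=np.where(b[v,130:370])[0]+130
            if len(w)>60: q.append(ray(w[0]-.5 if e==0 else w[-1]+.5,v,zt)[:2])
        q=np.array(q);p=np.polyfit(q[:,1],q[:,0],1);print("frame edge yaw",-np.degrees(np.arctan(p[0])),"x mean",q.mean(0))
    print("tool yaw",np.degrees(np.arctan2((T@np.linalg.inv(c["hand_eye"]))[1,1],(T@np.linalg.inv(c["hand_eye"]))[0,1])))
    # stem
    return
run("w3",(230,255,50,72),(244,266,102,132),(2,85))
run("w4",(236,256,15,35),(244,265,102,132),(2,50))
E
python3 m4.py
```

```text
w3 pin px 241.95454545454547 62.02272727272727 44 238 245 57 66 z 0.03383622431121003 pos@.030 [ 0.509  -0.2622  0.03  ] tip [ 0.5092 -0.2604  0.032 ]
slot px 254.5 116.5 249 260 107 126 ztop 0.11606199367053063
slot [ 0.5177 -0.3106  0.1161]  tool: [0.0675 0.0012 0.0063]
edge yaw -3.1186771608625214 x at y=-.26: 0.44473706380149985
edge yaw -3.052899485559067 x at y=-.26: 0.594908203975516
frame edge yaw -3.205233047495611 x mean [ 0.46658429 -0.30909032]
frame edge yaw -3.3255394826682325 x mean [ 0.56769068 -0.3147576 ]
tool yaw -3.279103308182984
w4 pin px 244.68085106382978 26.680851063829788 47 241 248 22 31 z 0.03356652651221548 pos@.030 [ 0.5085 -0.2625  0.03  ] tip [ 0.5087 -0.2609  0.032 ]
slot px 254.40677966101694 116.38135593220339 249 260 107 126 ztop 0.18981714480212397
slot [ 0.5141 -0.3599  0.1898]  tool: [0.0676 0.0012 0.0062]
edge yaw -3.0285612860937583 x at y=-.26: 0.4443334667418225
edge yaw -2.838886820213373 x at y=-.26: 0.5949520072967225
frame edge yaw -2.4605683787354455 x mean [ 0.46313543 -0.3584638 ]
frame edge yaw -3.251802994357894 x mean [ 0.56413585 -0.36416535]
tool yaw -3.3021804421542265
```

The estimates agree:
- **-y pin:** (0.509,-0.2607), from both wrist views to 0.5 mm.
- **Slot in tool axes:** (0.0675,0.0012).
- **Board yaw:** about -3.05°.
- **Target TCP:** about (0.5114,-0.1922).

I'll move above the pins.

Call:
move_arm --moves '[{"hand": 0,"x": 0.5,"y": -0.04,"z": 0,"wx": 0,"wy": 0,"wz": -0.23},{"hand": 0,"x": 0.9,"y": -0.04,"z": 0.3,"wx": 0,"wy": 0,"wz": 0},{"hand": 0,"x": 0.9,"y": -0.04,"z": 0.5,"wx": 0,"wy": 0,"wz": 0},{"hand": 0,"x": 0.9,"y": -0.04,"z": 0.5,"wx": 0,"wy": 0,"wz": 0},{"hand": 0,"x": 0.9,"y": -0.04,"z": 0.5,"wx": 0,"wy": 0,"wz": 0},{"hand": 0,"x": 0.9,"y": -0.04,"z": 0.5,"wx": 0,"wy": 0,"wz": 0},{"hand": 0,"x": 0.9,"y": -0.04,"z": 0.5,"wx": 0,"wy": 0,"wz": 0},{"hand": 0,"x": 0.9,"y": -0.04,"z": 0.5,"wx": 0,"wy": 0,"wz": 0},{"hand": 0,"x": 0.9,"y": -0.04,"z": 0.4,"wx": 0,"wy": 0,"wz": 0},{"hand": 0,"x": 0.9,"y": -0.04,"z": 0.3,"wx": 0,"wy": 0,"wz": 0},{"hand": 0,"x": 0.5,"y": -0.03,"z": 0.2,"wx": 0,"wy": 0,"wz": 0},{"hand": 0,"x": 0.25,"y": 0,"z": 0,"wx": 0,"wy": 0,"wz": 0},{"hand": 0,"x": 0,"y": 0,"z": 0,"wx": 0,"wy": 0,"wz": 0},{"hand": 0,"x": 0,"y": 0,"z": 0,"wx": 0,"wy": 0,"wz": 0},{"hand": 0,"x": 0,"y": 0,"z": 0,"wx": 0,"wy": 0,"wz": 0}]'

```text
time_s: 11.05
position: [0.5124, -0.1965, 0.0929]
tcp_rot: [[0.055, 0.998, 0.002], [0.998, -0.055, -0.001], [-0.001, 0.002, -1.0]]
force: [-0.0, 0.5, -2.6]
opening: 0.147
```

```bash
cat > st.py <<'E'
from h import *
s=bot.read_state();R=s["tcp_rot"];print(s["time_s"],s["position"].round(4),"yaw",np.degrees(np.arctan2(R[1,1],R[0,1])).round(2),"tilt z",R[:2,2].round(4),"F",s["force"].round(2),"M",s["moment"].round(3),s["opening"].round(3))
E
python3 st.py; python3 - <<'E'
from h import *
for n in("wrist","side"): cap(n,n+"5")
im=cv2.imread("pics/side5.png")[90:200,140:300]; cv2.imwrite("pics/side5c.png",cv2.resize(im,None,fx=4.5,fy=4.5,interpolation=2))
E
```

```text
Traceback (most recent call last):
  File "st.py", line 2, in <module>
    s=bot.read_state();R=s["tcp_rot"];print(s["time_s"],s["position"].round(4),"yaw",np.degrees(np.arctan2(R[1,1],R[0,1])).round(2),"tilt z",R[:2,2].round(4),"F",s["force"].round(2),"M",s["moment"].round(3),s["opening"].round(3))
                                                                                                                                                                                                               ^^^^^^^^^^^^^^^^^^
AttributeError: 'float' object has no attribute 'round'
```

View pics/wrist5.png

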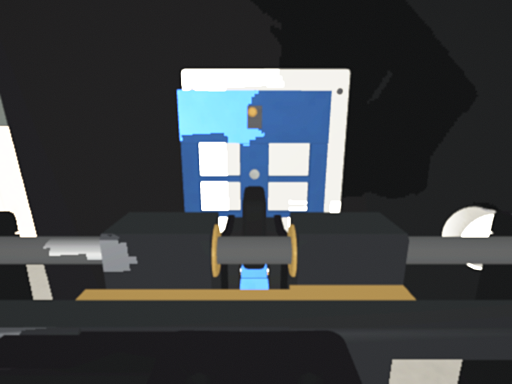

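View pics/side5c.png

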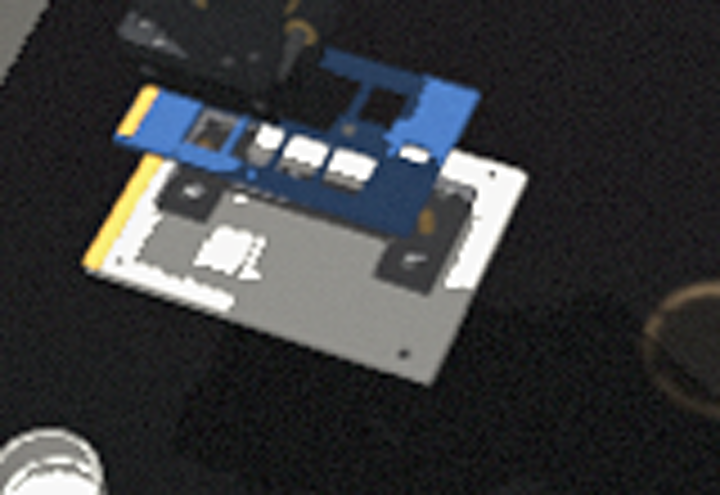

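Pin B shows through the slot at about (253,112), almost centred. I'll compute the remaining offset.

```bash
sed -i 's/,s\["opening"\].round(3)/,round(float(s["opening"]),3)/' st.py; python3 st.py; python3 - <<'E'
from h import *
c=dict(np.load("pics/wrist5.npz")); T=c["pose"]; W=cloud(c)
hsv=cv2.cvtColor(c["image"],cv2.COLOR_RGB2HSV).astype(int)
m=(hsv[...,1]>110)&(hsv[...,0]>8)&(hsv[...,0]<32)&(hsv[...,2]>60); k=np.zeros_like(m);k[98:135,240:268]=m[98:135,240:268]
v,u=np.where(k);print(u.mean(),v.mean(),u.min(),u.max(),v.min(),v.max(),len(u))
def ray(u,v,z):
    r=T[:3,:3]@[(u-c["cx"])/c["fx"],(v-c["cy"])/c["fy"],1]; return (T[:3,3]+r*(z-T[2,3])/r[2])
print("pinB",ray(u.mean(),v.mean(),.030), "slot",ray(254.5,116.5,T[2,3]*0+bot.read_state()["position"][2]-.0062))
print(c["image"][104:128,246:263].sum(2))
E
```

```text
11.15 [ 0.5121 -0.1963  0.0927] yaw -3.17 tilt z [ 0.0009 -0.0008] F [-0.62  0.44 -2.6 ] M [-0.098  0.04  -0.051] 0.15
252.15625 111.5 249 256 107 116 64
pinB [ 0.51575522 -0.12510855  0.03      ] slot [ 0.51736376 -0.12916643  0.08648155]
[[626 603 527 438 406 364 337 332 333 335 336 334 335 333 331 333 337]
 [616 569 454 327 312 317 324 326 327 325 328 328 327 327 326 327 333]
 [604 523 368 309 324 344 349 342 332 318 317 315 323 322 315 316 332]
 [600 507 346 338 386 415 419 407 386 347 320 316 318 318 318 317 334]
 [600 510 377 397 458 480 485 472 448 402 344 315 310 317 313 315 334]
 [598 526 418 446 490 508 514 508 486 449 385 327 307 307 304 306 328]
 [599 539 449 468 506 520 522 523 510 478 415 342 304 302 301 304 330]
 [599 548 456 475 508 517 519 523 522 488 425 351 308 301 304 302 327]
 [601 555 459 474 507 515 517 520 515 484 434 360 309 300 301 308 332]
 [599 542 444 456 496 511 514 514 501 466 417 349 305 301 303 317 335]
 [597 524 411 423 466 490 501 496 477 437 378 322 304 302 305 319 334]
 [597 509 370 377 420 445 460 457 431 384 333 306 305 304 309 318 335]
 [600 506 345 329 363 391 406 402 371 334 308 307 308 308 309 318 336]
 [599 505 332 293 312 329 332 330 317 306 302 304 306 307 307 319 336]
 [599 510 331 291 299 302 305 301 300 301 303 301 303 307 306 317 337]
 [600 509 339 297 306 306 305 307 308 304 309 308 309 309 308 319 333]
 [600 510 337 300 308 309 309 309 307 311 309 309 309 310 308 318 332]
 [596 507 337 295 307 308 309 308 310 308 308 307 310 308 308 313 330]
 [591 505 337 300 308 313 311 309 312 311 308 313 313 310 309 312 329]
 [589 505 338 300 306 308 307 307 309 309 308 306 309 308 307 311 330]
 [593 504 335 292 302 305 307 307 304 305 307 307 305 307 306 308 328]
 [590 501 333 292 305 302 304 305 305 303 305 303 306 306 308 311 327]
 [592 500 332 286 297 296 297 301 299 296 298 298 304 304 310 308 326]
 [593 508 363 333 337 337 338 338 337 336 340 337 315 301 303 310 324]]
```

Pin B wants -1.6 mm in x and pin A about -0.6 mm, so I'll take a mean of about -1 mm with a small yaw change. I'll lower to just above the pin tips.

Call:
move_arm --moves '[{"hand": 0,"x": 0.08,"y": -0.03,"z": 0.2,"wx": 0,"wy": 0,"wz": -0.17},{"hand": 0,"x": 0.07,"y": -0.02,"z": 0.4,"wx": 0,"wy": 0,"wz": 0},{"hand": 0,"x": 0,"y": 0,"z": 0.5,"wx": 0,"wy": 0,"wz": 0},{"hand": 0,"x": 0,"y": 0,"z": 0.4,"wx": 0,"wy": 0,"wz": 0},{"hand": 0,"x": 0,"y": 0,"z": 0.2,"wx": 0,"wy": 0,"wz": 0},{"hand": 0,"x": 0,"y": 0,"z": 0.1,"wx": 0,"wy": 0,"wz": 0},{"hand": 0,"x": 0,"y": 0,"z": 0,"wx": 0,"wy": 0,"wz": 0},{"hand": 0,"x": 0,"y": 0,"z": 0,"wx": 0,"wy": 0,"wz": 0},{"hand": 0,"x": 0,"y": 0,"z": 0,"wx": 0,"wy": 0,"wz": 0}]'

```text
time_s: 12.05
position: [0.5111, -0.1917, 0.0478]
tcp_rot: [[0.051, 0.999, 0.001], [0.999, -0.051, -0.001], [-0.001, 0.001, -1.0]]
force: [-0.0, -0.2, -2.6]
opening: 0.151
```

```bash
python3 st.py; python3 - <<'E'
from h import *
for n in("wrist","side"): cap(n,n+"6")
im=cv2.imread("pics/side6.png")[90:200,140:300]; a=cv2.resize(im,None,fx=4.5,fy=4.5,interpolation=2)
im=cv2.imread("pics/wrist6.png")[90:150,215:295]; b=cv2.resize(im,None,fx=6,fy=6,interpolation=2)
cv2.imwrite("pics/side6c.png",a);cv2.imwrite("pics/wrist6c.png",b)
E
python3 st.py
```

```text
12.05 [ 0.5111 -0.1917  0.0478] yaw -2.94 tilt z [ 0.0009 -0.0006] F [-0.02 -0.24 -2.64] M [-0.095  0.039  0.016] 0.151
12.15 [ 0.511  -0.1916  0.0478] yaw -2.94 tilt z [ 0.0008 -0.0005] F [-0.3   0.24 -3.36] M [-0.106  0.06   0.003] 0.147
```

View pics/side6c.png

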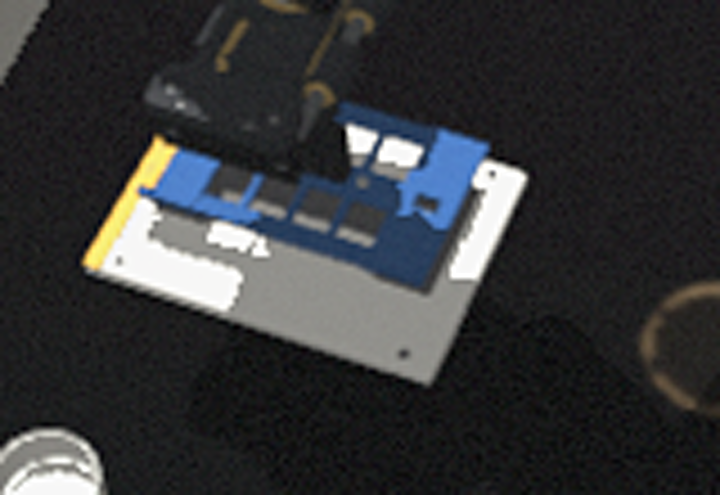

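View pics/wrist6c.png

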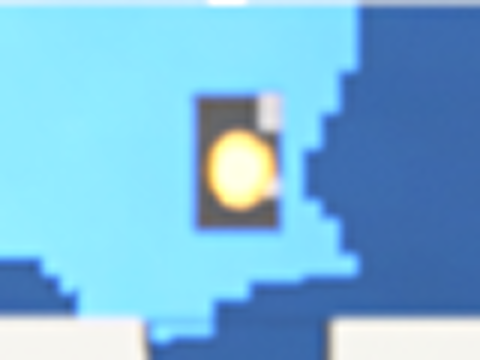

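In the wrist crop the pin is centred in the slot in x (239 against 237.5) and about 0.7 mm towards -y. After a small y correction I'll lower gently.

Call:
move_arm --moves '[{"hand": 0,"x": -0.03,"y": 0,"z": 0.06,"wx": 0,"wy": 0,"wz": 0},{"hand": 0,"x": 0,"y": 0,"z": 0.08,"wx": 0,"wy": 0,"wz": 0},{"hand": 0,"x": 0,"y": 0,"z": 0.08,"wx": 0,"wy": 0,"wz": 0},{"hand": 0,"x": 0,"y": 0,"z": 0.08,"wx": 0,"wy": 0,"wz": 0},{"hand": 0,"x": 0,"y": 0,"z": 0.0,"wx": 0,"wy": 0,"wz": 0},{"hand": 0,"x": 0,"y": 0,"z": 0.0,"wx": 0,"wy": 0,"wz": 0},{"hand": 0,"x": 0,"y": 0,"z": 0.0,"wx": 0,"wy": 0,"wz": 0}]'

```text
time_s: 12.85
position: [0.5107, -0.1922, 0.0399]
tcp_rot: [[0.051, 0.999, 0.0], [0.999, -0.051, -0.0], [-0.0, 0.0, -1.0]]
force: [0.0, 0.6, -1.8]
opening: 0.152
```

```bash
python3 st.py
```

```text
12.85 [ 0.5107 -0.1922  0.0399] yaw -2.94 tilt z [ 0.0001 -0.0001] F [ 0.03  0.57 -1.82] M [-0.074 -0.015 -0.02 ] 0.152
```

Call:
move_arm --moves '[{"hand": 0,"x": 0,"y": 0,"z": 0.05,"wx": 0,"wy": 0,"wz": 0},{"hand": 0,"x": 0,"y": 0,"z": 0.05,"wx": 0,"wy": 0,"wz": 0},{"hand": 0,"x": 0,"y": 0,"z": 0,"wx": 0,"wy": 0,"wz": 0},{"hand": 0,"x": 0,"y": 0,"z": 0,"wx": 0,"wy": 0,"wz": 0},{"hand": 0,"x": 0,"y": 0,"z": 0,"wx": 0,"wy": 0,"wz": 0}]'

```text
time_s: 13.35
position: [0.5107, -0.1922, 0.0374]
tcp_rot: [[0.051, 0.999, 0.0], [0.999, -0.051, -0.0], [-0.0, 0.0, -1.0]]
force: [-0.2, -0.5, -2.4]
opening: 0.149
```

```bash
python3 st.py;python3 - <<'E'
from h import *
cap("wrist","wrist7")
im=cv2.imread("pics/wrist7.png")[90:150,215:295]; b=cv2.resize(im,None,fx=6,fy=6,interpolation=2)
cv2.imwrite("pics/wrist7c.png",b)
E
python3 st.py
```

```text
13.35 [ 0.5107 -0.1922  0.0374] yaw -2.94 tilt z [ 0.0001 -0.0001] F [-0.16 -0.53 -2.44] M [-0.047  0.03  -0.036] 0.149
13.4 [ 0.5107 -0.1922  0.0374] yaw -2.94 tilt z [ 0.0001 -0.    ] F [-0.2  -0.5  -2.61] M [-0.078  0.104 -0.027] 0.148
```

View pics/wrist7c.png

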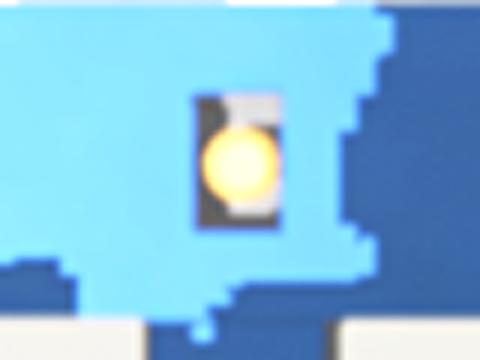

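There's no resistance below the 8 mm blocking height and the pin fills the slot, so both pins are in. I'll lower to the slide.

Call:
move_arm --moves '[{"hand": 0,"x": 0,"y": 0,"z": 0.06,"wx": 0,"wy": 0,"wz": 0},{"hand": 0,"x": 0,"y": 0,"z": 0.06,"wx": 0,"wy": 0,"wz": 0},{"hand": 0,"x": 0,"y": 0,"z": 0.06,"wx": 0,"wy": 0,"wz": 0},{"hand": 0,"x": 0,"y": 0,"z": 0.05,"wx": 0,"wy": 0,"wz": 0},{"hand": 0,"x": 0,"y": 0,"z": 0.03,"wx": 0,"wy": 0,"wz": 0},{"hand": 0,"x": 0,"y": 0,"z": 0,"wx": 0,"wy": 0,"wz": 0},{"hand": 0,"x": 0,"y": 0,"z": 0,"wx": 0,"wy": 0,"wz": 0}]'

```text
time_s: 14.1
position: [0.5107, -0.1922, 0.0308]
tcp_rot: [[0.051, 0.999, 0.0], [0.999, -0.051, 0.0], [0.0, 0.0, -1.0]]
force: [0.1, -0.9, -3.0]
opening: 0.154
```

```bash
python3 st.py
```

```text
14.1 [ 0.5107 -0.1922  0.0308] yaw -2.94 tilt z [0. 0.] F [ 0.05 -0.91 -2.95] M [-0.072  0.04   0.025] 0.154
```

Now 0.4 mm above home by the numbers, with no load yet. I'll nudge down to feel the seat.

Call:
move_arm --moves '[{"hand": 0,"x": 0,"y": 0,"z": 0.02,"wx": 0,"wy": 0,"wz": 0},{"hand": 0,"x": 0,"y": 0,"z": 0.01,"wx": 0,"wy": 0,"wz": 0},{"hand": 0,"x": 0,"y": 0,"z": 0,"wx": 0,"wy": 0,"wz": 0},{"hand": 0,"x": 0,"y": 0,"z": 0,"wx": 0,"wy": 0,"wz": 0}]'

```text
time_s: 14.5
position: [0.5108, -0.1922, 0.0304]
tcp_rot: [[0.051, 0.999, 0.0], [0.999, -0.051, -0.0], [-0.0, 0.0, -1.0]]
force: [-0.5, 0.3, 1.2]
opening: 0.148
```

```bash
python3 st.py
```

```text
14.5 [ 0.5108 -0.1922  0.0304] yaw -2.94 tilt z [ 0.0004 -0.0002] F [-0.5   0.25  1.21] M [-0.062  0.066 -0.017] 0.148
```

The seat is felt at TCP 0.0304, with force up about 4 N. I'll release and rise.

Call:
move_arm --moves '[{"hand": 40,"x": 0,"y": 0,"z": 0,"wx": 0,"wy": 0,"wz": 0},{"hand": 40,"x": 0,"y": 0,"z": 0,"wx": 0,"wy": 0,"wz": 0},{"hand": 40,"x": 0,"y": 0,"z": 0,"wx": 0,"wy": 0,"wz": 0},{"hand": 40,"x": 0,"y": 0,"z": 0,"wx": 0,"wy": 0,"wz": 0},{"hand": 40,"x": 0,"y": 0,"z": 0,"wx": 0,"wy": 0,"wz": 0},{"hand": 40,"x": 0,"y": 0,"z": -0.2,"wx": 0,"wy": 0,"wz": 0},{"hand": 40,"x": 0,"y": 0,"z": -0.5,"wx": 0,"wy": 0,"wz": 0},{"hand": 40,"x": 0,"y": 0,"z": -0.8,"wx": 0,"wy": 0,"wz": 0},{"hand": 40,"x": 0,"y": 0,"z": -0.8,"wx": 0,"wy": 0,"wz": 0},{"hand": 40,"x": 0,"y": 0,"z": -0.8,"wx": 0,"wy": 0,"wz": 0},{"hand": 40,"x": -0.8,"y": 0,"z": -0.8,"wx": 0,"wy": 0,"wz": 0},{"hand": 40,"x": -0.8,"y": 0,"z": -0.8,"wx": 0,"wy": 0,"wz": 0},{"hand": 40,"x": -0.8,"y": 0,"z": -0.8,"wx": 0,"wy": 0,"wz": 0},{"hand": 40,"x": -0.8,"y": 0,"z": -0.5,"wx": 0,"wy": 0,"wz": 0},{"hand": 40,"x": -0.8,"y": 0,"z": 0,"wx": 0,"wy": 0,"wz": 0},{"hand": 40,"x": -0.5,"y": 0,"z": 0,"wx": 0,"wy": 0,"wz": 0},{"hand": 40,"x": 0,"y": 0,"z": 0,"wx": 0,"wy": 0,"wz": 0},{"hand": 40,"x": 0,"y": 0,"z": 0,"wx": 0,"wy": 0,"wz": 0}]'

```text
time_s: 16.3
position: [0.504, -0.3036, 0.179]
tcp_rot: [[0.052, 0.999, -0.002], [0.999, -0.052, 0.002], [0.002, -0.002, -1.0]]
force: [0.5, -0.3, 0.6]
opening: 0.46
```

```bash
python3 st.py; python3 - <<'E'
from h import *
for n in("wrist","side","scene"):
    c=cap(n,n+"8"); W=cloud(c); hsv=cv2.cvtColor(c["image"],cv2.COLOR_RGB2HSV).astype(int)
    b=(hsv[...,0]>100)&(hsv[...,0]<130)&(hsv[...,1]>150)&(hsv[...,2]>60)&(W[...,2]>0.01)&(W[...,2]<.06)
    p=W[b]; 
    if len(p)<50: print(n,"few");continue
    A=np.c_[p[:,:2]-p[:,:2].mean(0),np.ones(len(p))]; q=p[:,2]
    for _ in range(4):
        k,*_r=np.linalg.lstsq(A,q,rcond=None); r=abs(q-A@k); g=r<max(.002,np.median(r)*2); A,q=A[g],q[g]
    print(n,"top z",k[2].round(4),"tilt",k[:2].round(4),len(q),cv2.minAreaRect((p[:,:2]*1000).astype(np.float32)))
im=cv2.imread("pics/side8.png")[90:200,140:300]; cv2.imwrite("pics/side8c.png",cv2.resize(im,None,fx=4.5,fy=4.5,interpolation=2))
E
python3 m.py side8 | grep -E "red|brass" | head
```

```text
16.3 [ 0.504  -0.3036  0.179 ] yaw -2.97 tilt z [-0.002   0.0024] F [ 0.48 -0.34  0.61] M [-0.009  0.042  0.001] 0.46
wrist top z 0.0244 tilt [-0.001   0.0003] 6442 ((511.34271240234375, -196.00210571289062), (159.2371063232422, 96.82847595214844), 86.94898223876953)
side top z 0.0249 tilt [ 0.0011 -0.0041] 441 ((509.7631530761719, -191.04681396484375), (166.10321044921875, 100.07840728759766), 86.49781036376953)
scene top z 0.0227 tilt [ 0.0006 -0.0011] 427 ((509.8227233886719, -192.36154174804688), (172.08786010742188, 99.08697509765625), 85.05362701416016)
side8 red 71 [260. 210.] mean [0.7133 0.005  0.0812] med [0.7153 0.0048 0.0858] rect [6.931e+02 2.000e-01] [67.2 19.4] 13.9
side8 brass 90 [181. 122.] mean [ 0.507  -0.272   0.0264] med [ 0.5094 -0.2732  0.0262] rect [ 505.4 -267.6] [21. 95.] 86.4
side8 brass 2 [412. 122.] mean [0.3182 0.292  0.0186] med [0.3182 0.292  0.0186] rect [318.2 292. ] [5.5 0. ] 156.5
side8 brass 2 [422. 125.] mean [0.3184 0.3176 0.0186] med [0.3184 0.3176 0.0186] rect [318.4 317.6] [2.9 0. ] 117.9
side8 brass 9 [234. 138.] mean [ 0.5156 -0.1244  0.0308] med [ 0.5157 -0.1232  0.0323] rect [ 515.3 -125.2] [12.2  6.3] 1.5
side8 brass 2 [262. 223.] mean [0.7261 0.0124 0.0469] med [0.7261 0.0124 0.0469] rect [726.1  12.4] [2.5 0. ] 135.4
side8 brass 162 [ 97. 264.] mean [ 0.9191 -0.291   0.0343] med [ 0.9211 -0.2887  0.0347] rect [ 917.2 -292. ] [15.8 44.1] 66.2
side8 brass 20 [312. 280.] mean [0.8105 0.1504 0.0307] med [0.8106 0.1501 0.03  ] rect [811.3 150.7] [ 5.6 11.8] 2.4
side8 brass 34 [165. 322.] mean [ 0.9869 -0.1044  0.0388] med [ 0.9878 -0.1032  0.0399] rect [ 986.1 -104.6] [ 6.1 21.3] 68.5
side8 brass 28 [198. 330.] mean [ 0.9797 -0.0387  0.0342] med [ 0.9803 -0.0373  0.034 ] rect [979.4 -38.9] [ 4.8 19.5] 62.2
```

View pics/wrist8.png

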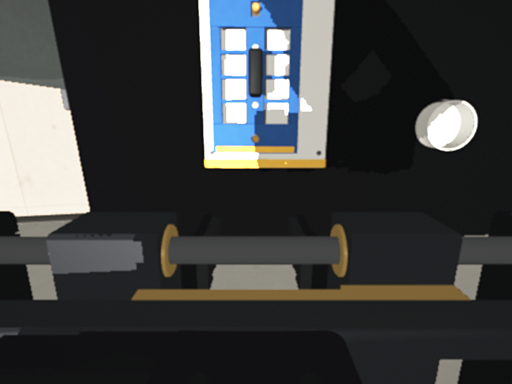

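View pics/side8c.png

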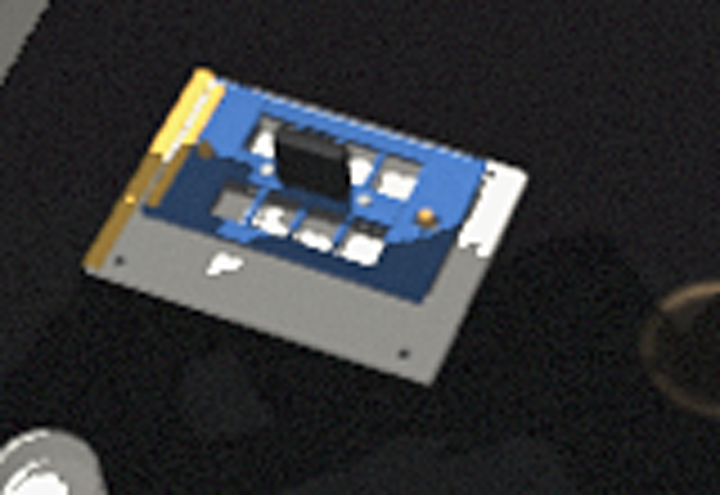

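Both pins show through the holes, at (256,8) and (256,138) in the wrist view. The frame lies flat with its top at about 24 mm (expected 24), tilt is under 0.005, and yellow is over yellow. Handing in.

```bash
python3 -c "
from rig import order; print(order.hand_in())"
```

```text
the job is handed in; nothing more can be done
None
```

The blue frame is hanging on both brass pins, yellow end over yellow edge, and the gripper has let go and is clear. I handed the job in after about 16.5 s; it reports no verdict.

- **Placing:** The slide turned out to be clamped about 11 mm towards the board's -x long edge. I lined the frame up by camera and lowered it gently. It met no resistance from the pins, and the seat was felt as a rise of only about 4 N.
- **Last checks:** In the final pictures both pins stand through the hole and the slot. The frame's upper face measured 24.4 mm in the wrist view and 24.9 mm in the side view, against 24 mm expected. The scene camera read 22.7 mm, slightly lower but within its 2 mm calibration. Tilt was below 0.005 rad.
- **Bystanders:** The vial measured in the same place as at the start. I did not re-measure the tin or the magnifier. The arm kept well clear of both.

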